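# Lay out the jacketed thermometers for comparison

## Task

Lift the counterweighted guard arm of the walnut stand past its balance point and let go, so that it rests open by itself, and clear the folded wooden rule out of the space between the orange level and the tin ruler case: lay it on the shelf close along the ruler case, on the side away from the level. Take every thermometer out of the stand and lay them flat on the shelf in a row in that space: about parallel with the level, not sticking out past the level's ends, and clear of each other, of the level and of the case. When all lie there, swing the guard arm fully down again, leaving the plumb bob, the mug and the jar where they stand.

Things in the scene. Friction and masses are not known exactly. Their poses are not given: they have to be found in the camera images.
- guard (a joint): Guard arm of the stand, a level steel bar (245 mm long, underside 15 mm above the jackets) with a counterweight above its hinge. Radians: 0 = down across the thermometers; grows as the free end is lifted; 1.75 = open stop, bar just past upright. Balance point near 0.8: below it the arm falls shut, beyond it falls open and stays. 1 to 2 N at the handle moves it.
- guard_hinge (a point): On the arm's hinge axis (= this frame's x), mid bar, 90 mm above the shelf. Axes are the fixed stand's: x along the thermometers, y across them to the hinge end. Lifting swings the arm's free end from -y up and over to +y. Four slots at y = -225, -175, -125, -75 mm. Rails (61 mm high) stand at x = +-50 mm; between them is room for fingers down to the 12 mm base board.
- guard_handle (a point): Grip point of the arm's wooden handle: a rod 14 mm thick, parallel to the hinge axis, out of the bar's side towards -x, free from 8 to 85 mm from the bar's middle line; it can turn between fingers closing across it. 201 mm from the hinge axis; in the hinge frame at (-52, -200, 22) mm when down.
- therm1_mid (a point): Centre of a mercury thermometer in its steel jacket: a tube 20 mm thick and 160 mm long with a square 24 mm collar at each end (so it does not roll on the shelf), 0.14 kg. x runs along it. It starts lying in one of the stand's four slots, centre 55 mm above the shelf, grasp at the middle from above; lying on the shelf its centre is 12 mm up. All are alike; some may be absent.
- therm2_mid (a point): Centre of a mercury thermometer in its steel jacket: a tube 20 mm thick and 160 mm long with a square 24 mm collar at each end (so it does not roll on the shelf), 0.14 kg. x runs along it. It starts lying in one of the stand's four slots, centre 55 mm above the shelf, grasp at the middle from above; lying on the shelf its centre is 12 mm up. All are alike; some may be absent.
- therm3_mid (a point): Centre of a mercury thermometer in its steel jacket: a tube 20 mm thick and 160 mm long with a square 24 mm collar at each end (so it does not roll on the shelf), 0.14 kg. x runs along it. It starts lying in one of the stand's four slots, centre 55 mm above the shelf, grasp at the middle from above; lying on the shelf its centre is 12 mm up. All are alike; some may be absent.
- therm4_mid (a point): Centre of a mercury thermometer in its steel jacket: a tube 20 mm thick and 160 mm long with a square 24 mm collar at each end (so it does not roll on the shelf), 0.14 kg. x runs along it. It starts lying in one of the stand's four slots, centre 55 mm above the shelf, grasp at the middle from above; lying on the shelf its centre is 12 mm up. All are alike; some may be absent.
- level_mid (a point): Centre of the orange spirit level lying flat on the shelf: 260 long (x) x 50 (y) x 24 mm high, loose, 0.5 kg. The ruler case lies on its -y side.
- case_mid (a point): Centre of the dull tin ruler case lying flat: 240 long (x) x 50 (y) x 22 mm high, loose, 0.45 kg, about parallel with the level and about 315 mm from it (middle to middle), on the level's -y side; the bare shelf between them is where the thermometers go.
- rule_mid (a point): Centre of the folded wooden rule, 160 long (x) x 36 (y) x 18 mm high, 0.12 kg, loose; it starts lying askew on the shelf between level and ruler case.
- bob: brass plumb bob 90 mm long lying on its side (bystander); origin under its middle
- mug: white mug, 80 mm wide, 85 mm high (bystander); origin under its middle
- jar: amber jar, 66 mm wide, 100 mm high (bystander); origin under its middle

How it is judged:
By the outcome, as a careful person would: the job done as asked, in the order asked, and still so for the second after the job is handed in, with the robot touching nothing.
Of therm1, therm2, therm3, therm4 only 2 to 4 are there at a start; the rules pass over those that are not, and their reading is None.
At some moment in a run one of level, folding_rule may be knocked a few centimetres aside while the robot is not near it.
Once in a run the grip may slacken for a moment while it holds something.
It also fails if it takes over 210 s, if anything falls off the work surface, if the arm or the gripper's body presses on something with over 40 N, if the wrist force passes 120 N, or if a joint passes its speed limit or range.

## Robot

A 7-joint arm with a two-finger parallel gripper is mounted at the origin on the work surface. World frame = base frame: x ahead of the robot, y to its left, z up, the work surface at z = 0. Lengths are in mm, angles in rad, forces in N, time in s.
With the tool pointing down it reaches from about 425 to 875 mm from the base axis. Payload 8.4 kg.
Tool frame: the origin (TCP) lies on the front face of the gripper's body, between the roots of the fingers; the fingertips stand 73 mm ahead of it and the grasp point (between the pads) lies 54 mm ahead of it; z points along the fingers, x is the direction in which the jaws open and shut, and the axes are right-handed (so a half turn about z gives the same grasp; the last joint's range is limited). The gripper opens to 85 mm and grips with 20 to 120 N. Pads are 22 mm wide; open, the fingers measure 114 mm over their backs; the gripper's body (76 mm by 85 mm) begins 54 mm behind the grasp point. The pads swing forward as they close: fully open they stand 13 mm farther back than shut.
Start: joints at [-1.416, 0.333, 0.04, 1.465, -0.013, 1.343, -0.059], TCP at [163.209, 629.151, 303.908] pointing down, gripper open.
Joint ranges: [-2.58, 2.58], [-0.38, 2.09], [-1.3, 1.39], [0.25, 2.4], [-1.5, 4.64], [0.08, 2.09], [-2.65, 2.65]. Speed limits (rad/s): [2.22, 2.22, 2.79, 2.79, 3.14, 3.14, 3.14].

## Interface

Orientations are given as a rotation vector (axis times angle).
In Python, from workcell import state, cams, env gives the robot as it stands.
- The arm moves only by the tool drive_tool, never from a script. Its argument "targets" is a list of rows, each a list of 6 numbers: the shift along the tool's x, y, z in cm, then the turn, a rotation vector about the tool's x, y, z in degrees. A call has 1 to 5 rows; each row is the pose to reach, as a shift and turn from the pose commanded when the call began, along the tool's axes at that moment; what a row does not reach only later rows make up. A row lasts 1/10 s, in which the tool goes at most 50 mm and 8.59 degrees, less where a joint would pass 70% of its speed; a pose out of reach is approached as far as the arm can. A call with a gripper value outside its range is refused whole. "hand" is the opening, from 0 (shut) to 1 (fully open), set as the call begins (left out, the last holds). The fingers move at their own pace and stop on an object; "force" is the grip in N (left out, the last holds). Time passes only in rows, so rows that repeat a pose let the fingers close. It gives the time, the measured TCP pose, the force and the opening at its end, in the units of the state.
- state(): the state, without advancing time (a new reading comes with each control period).
- cams.get_image(name): name is "scene" or "side" or "wrist"; returns the picture (384x512x3 uint8, red, green, blue); there is no depth.
- cams.calibration(name): a dict with "K" (3x3 intrinsics, pixels), "eye" and "orientation" of the camera in the world; the wrist camera has in their place "mount" (4x4, takes a point from camera to tool coordinates, whose origin is the TCP and whose axes are the tool frame's). Camera axes: x right, y up, looking along -z (the intrinsics and any distortion apply to the point x, -y, -z); pixel columns grow to the right and rows downward; lengths in mm; the calibration is good to about 2 mm. A picture is of the moment at which its call begins: read the wrist's pose just before it. calibration takes no time and is no camera call.
- env.close_job(): hands the job in, once; it reports no verdict.
The state is a dict: "time": time; "joints": joint angles; "joint_velocities": joint speeds; "joint_efforts": joint torques, N m; "position": TCP position; "eef_rot": TCP orientation; "force": force on the tool from outside, world axes, zero at the start; "ft_torque": the same for the moment, N m; "finger_gap": opening from 0.0 (shut) to 1.0 (fully open).
Only numpy, scipy, OpenCV 4.12 (cv2) and the standard library are available. Lean on these libraries where they do the work, as an engineer would, in place of code of your own. Each camera call takes 0.05 s, during which the arm holds its last target.

## Working session

There is one attempt and no reset: what is moved stays moved. The work goes in short steps, Python scripts to look and compute and a tool call to move; the robot and the scene stay as the last step left them, time stands still between calls to the robot, and variables do not carry over. Pictures are saved under pics/ and viewed, and the job is handed in when it is done.

Besides the shell and the picture viewer there is one more tool, called after "Emit:" as name(argument=value, ...) on one line, values as JSON. drive_tool: Moves the arm, as the interface text tells. Its arguments: {"type":"object","properties":{"targets":{"type":"array","items":{"type":"array","items":{"type":"number"}}},"hand":{"type":"number"},"force":{"type":"number"}},"required":["targets"]}

```bash
mkdir -p pics; ls
python3 - <<'E'
from workcell import state, cams, env
import cv2
print(state())
for n in ["scene","side","wrist"]:
    im=cams.get_image(n); cv2.imwrite(f"pics/{n}0.png",im[:,:,::-1]); print(n,cams.calibration(n))
E
```

```text
pics
{'time': 0.0, 'joints': array([-1.41620199,  0.33391121,  0.03986975,  1.46627615, -0.01338608,
        1.34332976, -0.05850425]), 'joint_velocities': array([ 3.29849970e-04, -1.17078736e-03,  4.43906423e-04, -2.16009476e-05,
       -4.85128504e-05, -7.08688072e-04, -8.36729611e-04]), 'joint_efforts': array([-2.37824988e-04, -6.58566928e+01,  1.36537850e+00, -4.05567849e+01,
        1.68259110e-02,  1.29471906e-02, -1.77274848e-05]), 'position': array([163.13554829, 628.83451851, 303.01854582]), 'eef_rot': array([ 2.48385342e+00,  1.92174286e+00, -1.93450375e-03]), 'force': array([-0.78072313, -0.69130972,  0.47464333]), 'ft_torque': array([ 0.03316915,  0.05371146, -0.0747248 ]), 'finger_gap': 0.9997346323042152}
scene {'K': array([[375.80646131,   0.        , 256.06553437],
       [  0.        , 375.80646131, 189.09865902],
       [  0.        ,   0.        ,   1.        ]]), 'eye': array([1368.47328482,   52.69131459,  702.11270167]), 'orientation': array([0.67370791, 0.74006619, 1.49143232])}
side {'K': array([[379.90840896,   0.        , 259.40954025],
       [  0.        , 379.90840896, 195.68978601],
       [  0.        ,   0.        ,   1.        ]]), 'eye': array([543.11320425, 675.66391664, 796.1905564 ]), 'orientation': array([ 0.06607738, -1.14666501, -2.79622668])}
wrist {'K': array([[280.42094234,   0.        , 258.72899807],
       [  0.        , 280.42094234, 191.70518641],
       [  0.        ,   0.        ,   1.        ]]), 'mount': array([[ 9.99999908e-01,  3.96861594e-04, -1.61210001e-04,
        -1.68542234e-01],
       [ 3.24753484e-04, -9.47814045e-01, -3.18823510e-01,
        -8.26098953e+01],
       [-2.79325909e-04,  3.18823429e-01, -9.47814087e-01,
        -6.96758728e+01],
       [ 0.00000000e+00,  0.00000000e+00,  0.00000000e+00,
         1.00000000e+00]])}
```

View pics/scene0.png

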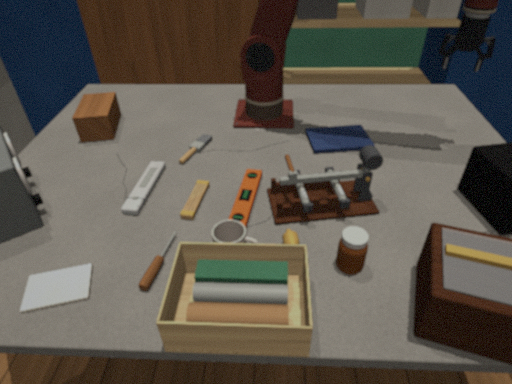

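View pics/side0.png

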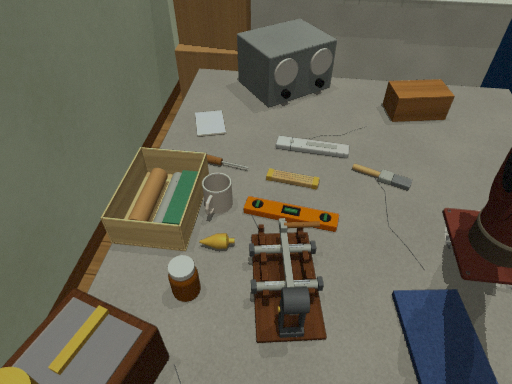

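View pics/wrist0.png

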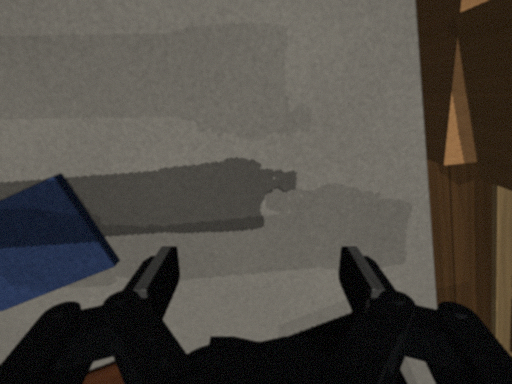

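```bash
cat > h.py <<'E'
import numpy as np, cv2
from scipy.spatial.transform import Rotation as R
from workcell import state, cams, env
def campose(n,st=None):
    c=cams.calibration(n)
    if n=="wrist":
        T=np.eye(4);st=st or state();T[:3,:3]=R.from_rotvec(st['eef_rot']).as_matrix();T[:3,3]=st['position']
        M=T@c['mount'];return c['K'],M[:3,:3],M[:3,3]
    return c['K'],R.from_rotvec(c['orientation']).as_matrix(),np.array(c['eye'])
def pix2w(n,uv,z=0,P=None):
    K,Rm,e=P or campose(n);uv=np.atleast_2d(uv).astype(float)
    d=np.c_[(uv[:,0]-K[0,2])/K[0,0],-(uv[:,1]-K[1,2])/K[1,1],-np.ones(len(uv))]@Rm.T
    return e+d*((z-e[2])/d[:,2])[:,None]
def w2pix(n,p,P=None):
    K,Rm,e=P or campose(n);c=(np.atleast_2d(p)-e)@Rm
    return np.c_[K[0,0]*c[:,0]/-c[:,2]+K[0,2],K[1,1]*-c[:,1]/-c[:,2]+K[1,2]]
def snap(n,name):
    st=state();im=cams.get_image(n);cv2.imwrite(f"pics/{name}.png",im[:,:,::-1]);np.save(f"pics/{name}.npy",np.r_[st['position'],st['eef_rot']]);return im
def wpose(name):
    a=np.load(f"pics/{name}.npy");return campose("wrist",dict(position=a[:3],eef_rot=a[3:]))
def tool(p,yaw):
    """joint: desired TCP pos, tool down with tool x along yaw(rad) -> shift cm, turn deg in tool axes"""
    st=state();Rm=R.from_rotvec(st['eef_rot']);
    x=np.array([np.cos(yaw),np.sin(yaw),0]);z=np.array([0,0,-1.]);y=np.cross(z,x)
    Rd=R.from_matrix(np.c_[x,y,z]);
    return Rm.inv().apply(np.array(p)-st['position'])/10,np.degrees((Rm.inv()*Rd).as_rotvec())
E
python3 - <<'E'
from h import *
for n,pts in dict(scene=dict(level=[(258,172),(236,222)],rule=[(204,182),(186,216)],white=[(163,163),(130,210)],stand=[(267,187),(272,222),(376,212),(345,180)]),
 side=dict(level=[(246,206),(338,221)],rule=[(267,175),(319,183)],white=[(276,143),(348,152)],stand=[(252,235),(257,338),(325,337),(312,240)],bob=[(198,241),(235,241)],mug=[(217,210)],jar=[(185,295)])).items():
    for k,v in pts.items(): print(n,k,pix2w(n,v,12).round().tolist())
for n,z in (("scene",(250,140,400,230)),("side",(230,210,340,345))):
    im=cv2.imread(f"pics/{n}0.png");x0,y0,x1,y1=z;c=im[y0:y1,x0:x1];f=min(800/c.shape[1],600/c.shape[0]);cv2.imwrite(f"pics/{n}0z.png",cv2.resize(c,None,fx=f,fy=f,interpolation=cv2.INTER_CUBIC)[:600,:800])
E
```

```text
scene level [[411.0, -5.0, 12.0], [640.0, -53.0, 12.0]]
scene rule [[467.0, -167.0, 12.0], [621.0, -192.0, 12.0]]
scene white [[368.0, -318.0, 12.0], [601.0, -354.0, 12.0]]
scene stand [[487.0, 26.0, 12.0], [637.0, 43.0, 12.0], [590.0, 325.0, 12.0], [446.0, 261.0, 12.0]]
side level [[669.0, -46.0, 12.0], [413.0, -23.0, 12.0]]
side rule [[625.0, -183.0, 12.0], [466.0, -168.0, 12.0]]
side white [[613.0, -345.0, 12.0], [375.0, -328.0, 12.0]]
side stand [[638.0, 55.0, 12.0], [589.0, 329.0, 12.0], [446.0, 308.0, 12.0], [481.0, 51.0, 12.0]]
side bob [[774.0, 93.0, 12.0], [679.0, 80.0, 12.0]]
side mug [[747.0, -20.0, 12.0]]
side jar [[766.0, 249.0, 12.0]]
```

View pics/scene0z.png

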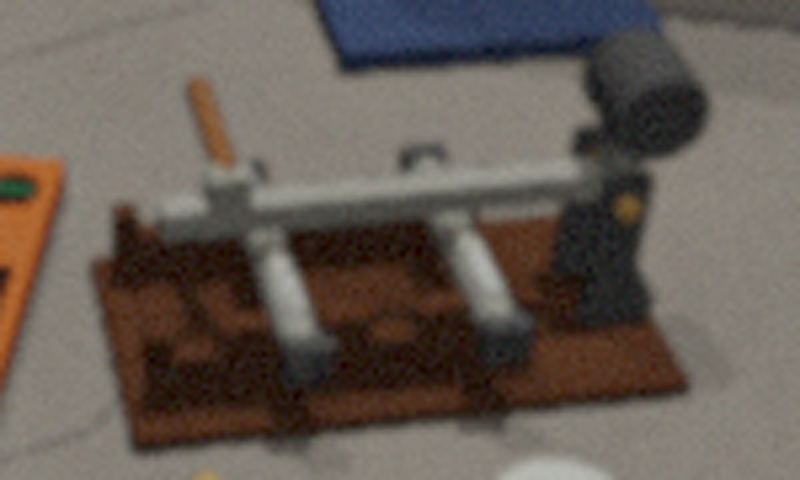

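View pics/side0z.png

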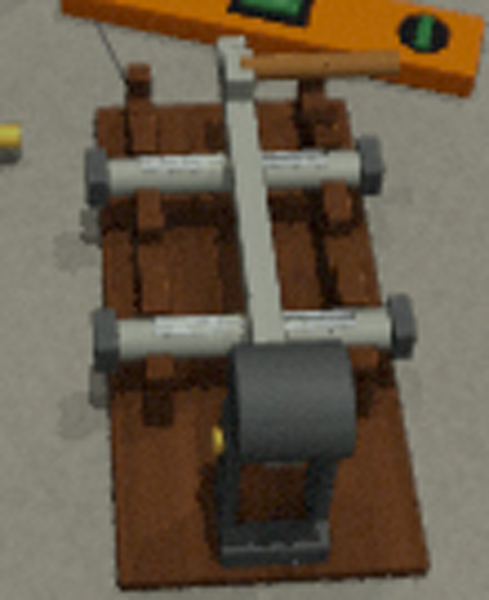

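Run:
```python
from h import *
print(tool([430,100,400],np.radians(95)))
```

```text
(array([-44.51115867,  39.11232064,  -9.61904575]), array([-8.01234727e-03,  7.14144606e-02, -1.95402893e+01]))
```

Emit:
drive_tool(targets=[[-3.7, 3.2, -3, 0, 0, -4], [-7.4, 6.5, -6, 0, 0, -8], [-11, 9.8, -9.6, 0, 0, -12], [-14.8, 13, -9.6, 0, 0, -16], [-18.5, 16.3, -9.6, 0, 0, -19.5]])

```text
time: 0.65
position: [265.4, 427.1, 400.0]
eef_rot: [-2.119, -2.318, -0.004]
force: [2.4, -0.2, 0.5]
finger_gap: 0.996
```

Run:
```python
from h import *
print(state()['position'],tool([430,100,400],np.radians(95)))
```

```text
[265.40324016 427.07570173 400.00639066] (array([-34.05202503,  13.45965796,  -0.05726761]), array([ 0.06233007, -0.1222115 ,  0.14605926]))
```

Emit:
drive_tool(targets=[[-4.6, 1.9, 0, 0, 0, 0], [-9.2, 3.8, 0, 0, 0, 0], [-13.8, 5.6, 0, 0, 0, 0], [-18.4, 7.4, 0, 0, 0, 0], [-23, 9.2, 0, 0, 0, 0]])

```text
time: 1.15
position: [376.7, 205.1, 398.5]
eef_rot: [-2.123, -2.315, -0.001]
force: [0.8, 0.4, 0.1]
finger_gap: 1.002
```

Emit:
drive_tool(targets=[[-4, 1.6, 0, 0, 0, 0], [-8, 3.2, 0, 0, 0, 0], [-11, 4.3, 0, 0, 0, 0], [-11, 4.3, 0, 0, 0, 0], [-11, 4.3, 0, 0, 0, 0]])

```text
time: 1.65
position: [428.6, 101.1, 398.4]
eef_rot: [-2.125, -2.314, -0.0]
force: [0.9, 1.1, -0.5]
finger_gap: 0.999
```

Run:
```python
from h import *
print(state()['position'])
snap("wrist","w1")
```

```text
[428.56539021 101.11324813 398.42521899]
```

View pics/w1.png

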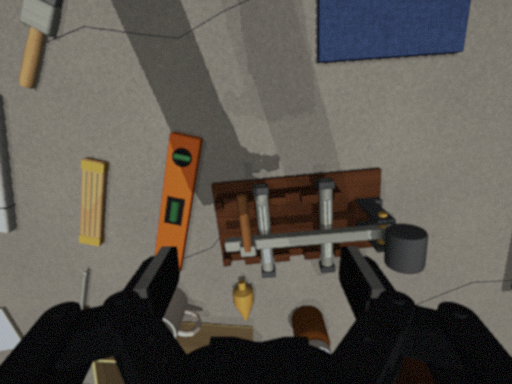

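Run:
```python
from h import *
P=wpose("w1")
f=lambda uv,z:print(pix2w("wrist",uv,z,P)[:,:2].round(1).tolist())
f([(213,184),(381,168),(223,265)],12)
f([(261,189),(268,270),(325,182),(328,267)],62)
f([(240,195),(248,250)],112)
f([(227,246),(380,233)],110)
f([(172,133),(201,139),(156,250)],24)
f([(82,158),(105,161),(80,242),(101,245)],18)
f([(240,250)],115)
im=cv2.imread("pics/w1.png")[150:290,190:440];cv2.imwrite("pics/w1z.png",cv2.resize(im,None,fx=3.2,fy=3.2,interpolation=cv2.INTER_CUBIC))
```

```text
[[491.8, 28.7], [440.2, 307.2], [649.6, 52.7]]
[[477.6, 109.0], [619.7, 133.3], [458.4, 204.4], [605.4, 233.2]]
[[472.3, 79.7], [555.1, 96.6]]
[[552.3, 65.9], [513.2, 281.1]]
[[410.1, -36.0], [415.6, 9.2], [620.6, -67.5]]
[[463.6, -184.2], [465.5, -147.4], [619.4, -205.5], [622.4, -168.4]]
[[554.3, 85.2]]
```

View pics/w1z.png

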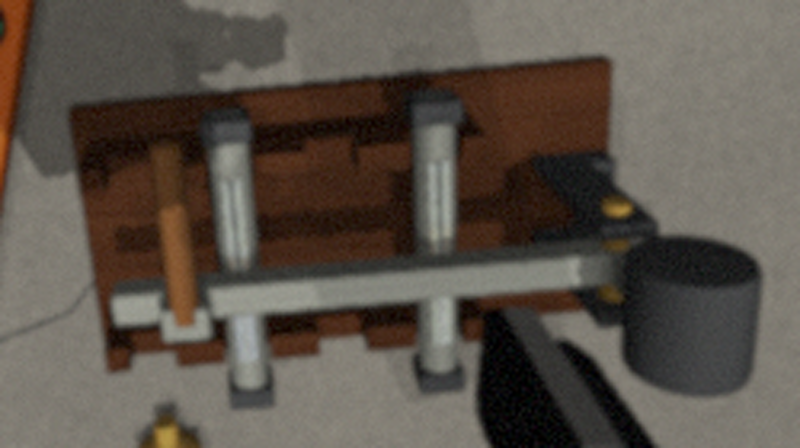

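```bash
cat >> h.py <<'E'
YS=np.radians(10.5);EX=np.array([np.cos(YS),np.sin(YS)]);EY=np.array([-np.sin(YS),np.cos(YS)])
HX,HY=555,192
def sw(x,y): return (HX+x)*EX+(HY+y)*EY
def handle(th,dx=-62):
    a=th+0.11;p=sw(dx,-201*np.cos(a));return np.r_[p,90+201*np.sin(a)+54]
def go(p,yawdeg):
    s,r=tool(p,np.radians(yawdeg));print("shift",s.round(2),"rot",r.round(1))
E
python3 - <<'E'
from h import *
h=handle(0);print(h);go(h,100.5)
# check w2pix of model in w1
P=wpose("w1")
pts=[np.r_[sw(-85,-200),112],np.r_[sw(-8,-200),112],np.r_[sw(-80,-175),60],np.r_[sw(80,-175),60],np.r_[sw(-80,-75),60],np.r_[sw(80,-75),60],np.r_[sw(0,-245),112],np.r_[sw(0,0),90]]
print(w2pix("wrist",pts,P).round())
print(w2pix("side",pts).round());print(w2pix("scene",pts).round())
E
```

```text
[486.16340501  82.18730186 166.06543847]
shift [-2.49  5.6  23.23] rot [-0.  -0.  -5.5]
[[239. 189.]
 [245. 240.]
 [258. 180.]
 [267. 270.]
 [324. 173.]
 [327. 265.]
 [215. 248.]
 [381. 226.]]
[[323. 223.]
 [291. 225.]
 [320. 245.]
 [254. 248.]
 [328. 281.]
 [256. 285.]
 [286. 211.]
 [298. 307.]]
[[285. 155.]
 [291. 170.]
 [294. 170.]
 [306. 205.]
 [327. 167.]
 [344. 201.]
 [275. 173.]
 [362. 172.]]
```

```bash
sed -i 's/HX,HY=555,192/HX,HY=562,192/' h.py
python3 - <<'E'
from h import *
h=handle(0);print(h);go(h,100.5)
E
```

```text
[493.04618936  83.46295054 166.06543847]
shift [-2.42  6.3  23.23] rot [-0.  -0.  -5.5]
```

Emit:
drive_tool(targets=[[-1, 2, 4, 0, 0, -2], [-2, 4, 8, 0, 0, -5.5], [-2.4, 6.3, 12, 0, 0, -5.5], [-2.4, 6.3, 15, 0, 0, -5.5], [-2.4, 6.3, 16, 0, 0, -5.5]], hand=0.65)

```text
time: 2.2
position: [491.8, 83.9, 235.2]
eef_rot: [-2.006, -2.415, 0.008]
force: [-0.1, 0.2, 0.5]
finger_gap: 0.65
```

Run:
```python
from h import *
h=handle(0);go(h,100.5);snap("wrist","w2");P=wpose("w2")
pts=[np.r_[sw(-85,-200),112],np.r_[sw(-8,-200),112],np.r_[sw(-80,-175),60],np.r_[sw(80,-175),60],np.r_[sw(-80,-75),60],np.r_[sw(80,-75),60],np.r_[sw(0,-245),112],np.r_[sw(0,0),90]]
print(w2pix("wrist",pts,P).round())
```

```text
shift [-0.05  0.15  6.91] rot [-0.3  0.1  0.1]
[[258. 187.]
 [258. 278.]
 [286. 175.]
 [281. 318.]
 [396. 175.]
 [374. 318.]
 [203. 286.]
 [482. 271.]]
```

View pics/w2.png

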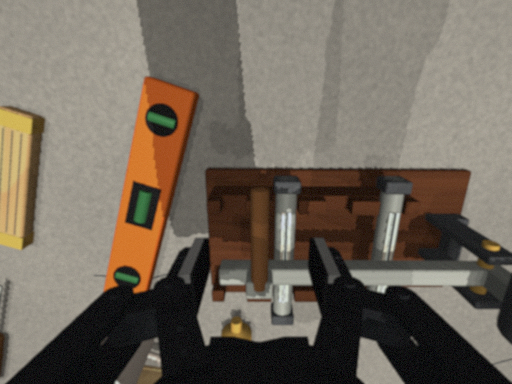

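Emit:
drive_tool(targets=[[0, 0, 3, 0, 0, 0], [0, 0, 5.5, 0, 0, 0], [0, 0, 6.9, 0, 0, 0], [0, 0, 6.9, 0, 0, 0]])

```text
time: 2.65
position: [492.8, 83.5, 169.1]
eef_rot: [-2.008, -2.415, 0.002]
force: [0.2, 0.2, 0.5]
finger_gap: 0.652
```

Emit:
drive_tool(targets=[[0, 0, 0, 0, 0, 0], [0, 0, 0, 0, 0, 0], [0, 0, 0, 0, 0, 0], [0, 0, 0, 0, 0, 0]], hand=0, force=25)

```text
time: 3.05
position: [494.0, 84.3, 170.9]
eef_rot: [-2.008, -2.415, -0.005]
force: [-2.7, 4.1, 6.0]
finger_gap: 0.149
```

Run:
```python
from h import *
print(state()['position'],state()['finger_gap'],state()['force'])
h0=handle(0)
s0=None
for t in np.arange(0,1.71,.1):
    y=-201*np.cos(t+.11)+201*np.cos(.11); z=201*np.sin(t+.11)-201*np.sin(.11)
    print(round(t,1),"tool x",round(y/10,2),"tool z",round(-z/10,2))
```

```text
[493.97511347  84.29737013 170.86420237] 0.148965049372203 [-2.68022473  4.06768359  5.9733318 ]
0.0 tool x 0.0 tool z -0.0
0.1 tool x 0.32 tool z -1.98
0.2 tool x 0.84 tool z -3.93
0.3 tool x 1.54 tool z -5.81
0.4 tool x 2.44 tool z -7.61
0.5 tool x 3.5 tool z -9.31
0.6 tool x 4.74 tool z -10.9
0.7 tool x 6.12 tool z -12.35
0.8 tool x 7.64 tool z -13.66
0.9 tool x 9.29 tool z -14.81
1.0 tool x 11.04 tool z -15.8
1.1 tool x 12.88 tool z -16.6
1.2 tool x 14.8 tool z -17.21
1.3 tool x 16.76 tool z -17.63
1.4 tool x 18.76 tool z -17.86
1.5 tool x 20.77 tool z -17.88
1.6 tool x 22.77 tool z -17.7
1.7 tool x 24.74 tool z -17.32
```

Emit:
drive_tool(targets=[[0.32, 0, -1.98, 0, 0, 0], [0.84, 0, -3.93, 0, 0, 0], [1.54, 0, -5.81, 0, 0, 0], [2.44, 0, -7.61, 0, 0, 0], [3.5, 0, -9.31, 0, 0, 0]])

```text
time: 3.55
position: [487.6, 117.5, 264.2]
eef_rot: [2.01, 2.413, 0.003]
force: [3.8, 1.3, -4.2]
finger_gap: 0.152
```

Emit:
drive_tool(targets=[[1.24, 0, -1.59, 0, 0, 0], [2.62, 0, -3.04, 0, 0, 0], [4.14, 0, -4.35, 0, 0, 0], [5.79, 0, -5.5, 0, 0, 0], [7.54, 0, -6.49, 0, 0, 0]])

```text
time: 4.05
position: [474.4, 189.9, 330.1]
eef_rot: [2.012, 2.41, 0.002]
force: [1.7, -5.4, 8.5]
finger_gap: 0.153
```

Emit:
drive_tool(targets=[[1.84, 0, -0.8, 0, 0, 0], [3.76, 0, -1.41, 0, 0, 0], [5.72, 0, -1.83, 0, 0, 0], [7.72, 0, -2.06, 0, 0, 0], [9.73, 0, -2.08, 0, 0, 0]])

```text
time: 4.55
position: [456.3, 288.2, 349.6]
eef_rot: [2.01, 2.413, 0.004]
force: [6.0, 1.5, 1.1]
finger_gap: 0.147
```

Emit:
drive_tool(targets=[[2, 0, 0.18, 0, 0, 0], [2, 0, 0.18, 0, 0, 0], [2, 0, 0.18, 0, 0, 0]])

```text
time: 4.85
position: [452.4, 309.0, 347.1]
eef_rot: [2.008, 2.416, 0.004]
force: [4.1, 1.7, 7.3]
finger_gap: 0.152
```

Run:
```python
from h import *
print(state()['position'],handle(1.6))
snap("scene","s3");snap("wrist","w3")
```

```text
[452.39431877 309.02277155 347.11895286] [451.55574576 307.32535156 343.05568764]
```

View pics/s3.png

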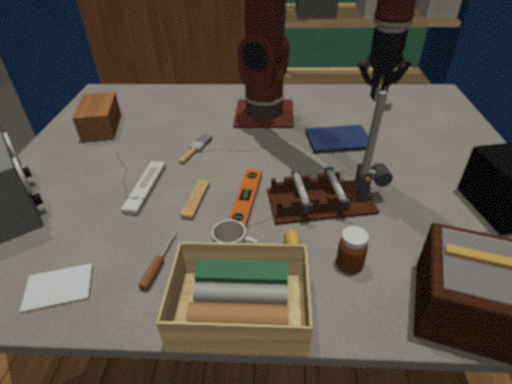

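View pics/w3.png

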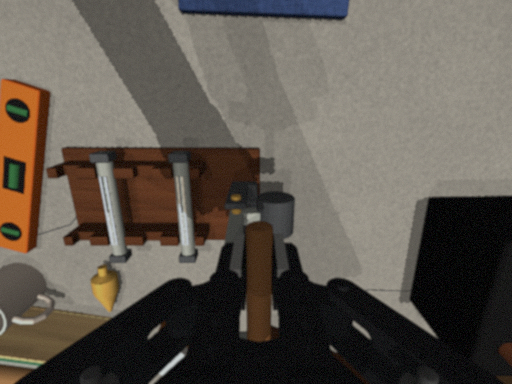

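Emit:
drive_tool(targets=[[0, 0, 0, 0, 0, 0], [0, 0, 0, 0, 0, 0], [0, 0, 0, 0, 0, 0], [0, 0, 0, 0, 0, 0], [0, 0, 0, 0, 0, 0]], hand=1)

```text
time: 5.45
position: [452.0, 306.7, 346.3]
eef_rot: [-2.01, -2.415, 0.001]
force: [0.8, -0.2, -0.3]
finger_gap: 0.978
```

Emit:
drive_tool(targets=[[0, 0, -2, 0, 0, 0], [0, 0, -4, 0, 0, 0], [0, 0, -7, 0, 0, 0], [0, 0, -9, 0, 0, 0], [-4, 0, -9, 0, 0, 0]])

```text
time: 5.95
position: [458.3, 272.1, 438.5]
eef_rot: [-2.0, -2.422, -0.005]
force: [0.6, -0.3, -1.1]
finger_gap: 1.0
```

Emit:
drive_tool(targets=[[-5, 0, 0, 0, 0, 0], [-10, 0, 0, 0, 0, 0], [-15, 0, 0, 0, 0, 0], [-20, 0, 0, 0, 0, 0], [-25, 0, 0, 0, 0, 0]])

```text
time: 6.45
position: [504.6, 19.2, 436.7]
eef_rot: [-2.01, -2.414, -0.001]
force: [1.4, 0.6, -0.5]
finger_gap: 1.0
```

Emit:
drive_tool(targets=[[-5, 0, 0, 0, 0, 4], [-10, 0, 0, 0, 0, 8], [-15, 0, 0, 0, 0, 12], [-20, 0, 0, 0, 0, 16], [-22, 0, 0, 0, 0, 19]])

```text
time: 6.95
position: [543.7, -200.0, 436.8]
eef_rot: [2.388, 2.039, -0.002]
force: [-0.8, -0.2, 0.1]
finger_gap: 1.002
```

Run:
```python
from h import *
print(state()['position'])
snap("scene","s4");snap("wrist","w4")
```

```text
[ 543.69891245 -199.97358528  436.78615257]
```

View pics/s4.png

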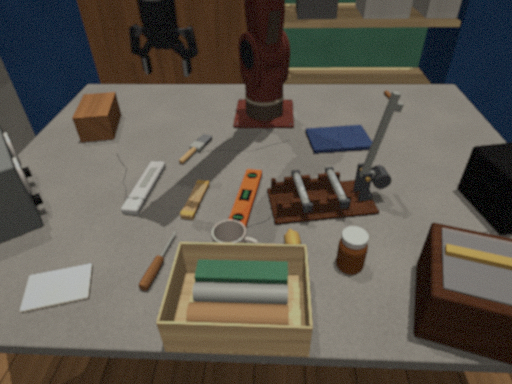

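View pics/w4.png

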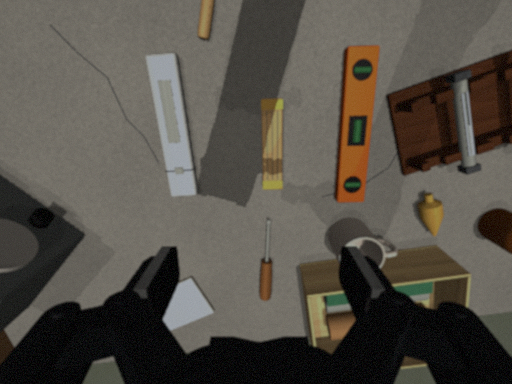

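```bash
cat >> h.py <<'E'
def seg(name,which,cam="wrist",P=None):
    im=cv2.imread(f"pics/{name}.png");hsv=cv2.cvtColor(cv2.GaussianBlur(im,(3,3),0),cv2.COLOR_BGR2HSV)
    lo,hi,z={'level':((5,190,120),(15,255,255),24),'rule':((17,110,70),(28,255,255),18),'case':((0,0,150),(180,45,255),22)}[which]
    m=cv2.inRange(hsv,lo,hi);m=cv2.morphologyEx(m,cv2.MORPH_CLOSE,np.ones((7,7)))
    P=P or (wpose(name) if cam=="wrist" else campose(cam))
    out=[]
    for c in cv2.findContours(m,cv2.RETR_EXTERNAL,cv2.CHAIN_APPROX_NONE)[0]:
        if cv2.contourArea(c)<600: continue
        w=pix2w(cam,c[:,0],z,P)[:,:2].astype(np.float32)
        r=cv2.minAreaRect(w);b=cv2.boxPoints(r)
        e=[b[1]-b[0],b[2]-b[1]];l=[np.linalg.norm(v) for v in e];v=e[int(np.argmax(l))]
        a=np.degrees(np.arctan2(v[1],v[0]));a=(a+90)%180-90
        out.append((np.round(r[0],1),np.round(sorted(l),1),round(a,1),c[:,0].mean(0).round()))
    return out
E
python3 - <<'E'
from h import *
for k in ('level','rule','case'):
    for o in seg("w4",k): print(k,*o)
E
```

```text
level [540.1 -36.1] [ 46.2 252.3] -8.0 [356. 122.]
rule [ 828.6 -120.4] [71.3 72.5] -88.2 [321. 278.]
rule [828.6  87.8] [ 69.5 163.9] -89.9 [422. 266.]
rule [ 544.3 -180.1] [ 33.4 155.3] -7.8 [271. 142.]
case [ 844.4 -419.9] [ 93.4 104.5] -73.2 [186. 306.]
case [ 490.2 -342.3] [ 43.1 232.4] -5.1 [171. 124.]
```

Run:
```python
from h import *
go([544.3,-180.1,77],82.2)
```

```text
shift [ 1.94 -0.22 35.93] rot [-0.   0.1 -1.2]
```

Emit:
drive_tool(targets=[[0.5, -0.1, 5, 0, 0, -1.2], [1, -0.2, 10, 0, 0, -1.2], [1.5, -0.2, 15, 0, 0, -1.2], [1.9, -0.2, 20, 0, 0, -1.2], [1.9, -0.2, 24, 0, 0, -1.2]])

```text
time: 7.55
position: [545.1, -173.2, 194.0]
eef_rot: [-2.354, -2.077, 0.0]
force: [-0.3, -0.3, -0.5]
finger_gap: 0.998
```

Run:
```python
from h import *
snap("wrist","w5")
for k in ('rule','level','case'):
    for o in seg("w5",k): print(k,*o)
go([544.3,-180.1,77],82.2)
```

```text
rule [ 543.  -179.6] [ 35.9 154.4] -8.1 [251. 182.]
level [537.6 -40.2] [ 44.7 245.7] -7.9 [413. 147.]
case [ 489.9 -339.3] [ 43.6 228. ] -4.9 [ 56. 134.]
shift [-0.75  0.38 11.12] rot [-0.5 -0.   0.7]
```

View pics/w5.png

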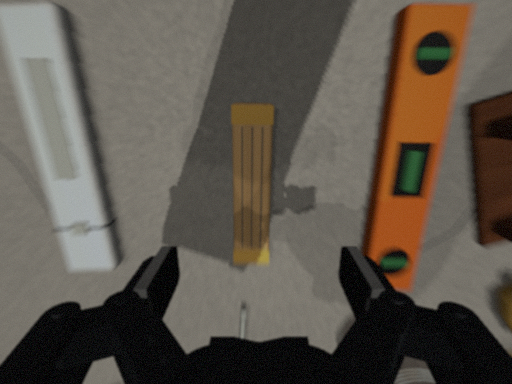

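Emit:
drive_tool(targets=[[-0.7, 0.3, 4, 0, 0, 0.5], [-0.7, 0.3, 7.5, 0, 0, 0.5], [-0.7, 0.3, 9.5, 0, 0, 0.5], [-0.7, 0.3, 11.1, 0, 0, 0.5], [-0.7, 0.3, 11.1, 0, 0, 0.5]])

```text
time: 8.1
position: [547.3, -182.0, 84.7]
eef_rot: [-2.365, -2.065, 0.002]
force: [-0.8, -0.8, -0.0]
finger_gap: 0.999
```

Run:
```python
from h import *
go([543.5,-179.8,77],82.2);print(state()['position'])
```

```text
shift [ 0.17 -0.4   0.77] rot [-0.1 -0.   0. ]
[ 547.29137269 -182.02621288   84.66296515]
```

Emit:
drive_tool(targets=[[0.1, -0.4, 0.7, 0, 0, 0], [0.1, -0.4, 0.7, 0, 0, 0]])

```text
time: 8.3
position: [543.7, -181.1, 79.0]
eef_rot: [-2.368, -2.065, -0.001]
force: [-0.7, 0.4, -0.9]
finger_gap: 1.002
```

Emit:
drive_tool(targets=[[0, 0, 0, 0, 0, 0], [0, 0, 0, 0, 0, 0], [0, 0, 0, 0, 0, 0], [0, 0, 0, 0, 0, 0], [0, 0, 0, 0, 0, 0]], hand=0, force=40)

```text
time: 8.8
position: [544.2, -181.4, 79.1]
eef_rot: [2.368, 2.064, 0.001]
force: [-0.7, 1.1, 6.3]
finger_gap: 0.409
```

Emit:
drive_tool(targets=[[0, 0, -2, 0, 0, 0], [0, 0, -5, 0, 0, 0], [0, 0, -7, 0, 0, 0], [0, 0, -7, 0, 0, 0]])

```text
time: 9.2
position: [545.1, -182.1, 151.1]
eef_rot: [2.366, 2.062, 0.004]
force: [0.4, 0.2, -2.3]
finger_gap: 0.414
```

Run:
```python
from h import *
snap("wrist","w6")
go([484.4,-405,79],84.9);print(state()['position'])
```

```text
shift [-22.96  -2.91   7.03] rot [ 0.1 -0.  -2.7]
[ 544.36344561 -181.52671635  149.43048447]
```

View pics/w6.png

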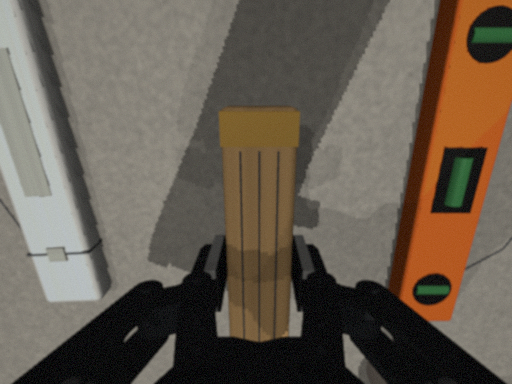

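Emit:
drive_tool(targets=[[-4, -0.6, 0, 0, 0, -1], [-8, -1.2, 0, 0, 0, -2], [-12.5, -1.8, 0, 0, 0, -2.7], [-17, -2.3, 0, 0, 0, -2.7], [-21, -2.9, 0, 0, 0, -2.7]])

```text
time: 9.75
position: [485.1, -387.1, 147.1]
eef_rot: [-2.318, -2.118, 0.001]
force: [-0.2, -0.3, -1.1]
finger_gap: 0.41
```

Emit:
drive_tool(targets=[[-2, 0, 0, 0, 0, 0], [-2, 0, 0, 0, 0, 0], [-2, 0, 0, 0, 0, 0]])

```text
time: 10.05
position: [484.1, -405.1, 147.1]
eef_rot: [-2.318, -2.117, 0.001]
force: [0.7, -0.2, -1.4]
finger_gap: 0.408
```

Run:
```python
from h import *
snap("wrist","w7")
go([484.4,-405,79],84.9);print(state()['position'],state()['finger_gap'])
for k in ('rule','case'):
    for o in seg("w7",k): print(k,*o)
```

```text
shift [-0.08 -0.01  6.83] rot [-0.1 -0.1 -0. ]
[ 484.67546911 -404.26920535  147.26926702] 0.4107414080369785
rule [ 509.3 -407. ] [ 55.5 203.9] -5.2 [259. 218.]
case [ 518.9 -343.6] [39.1 69.2] -6.0 [349. 247.]
case [ 385.5 -342. ] [24.4 29.9] 84.8 [339.  56.]
```

View pics/w7.png

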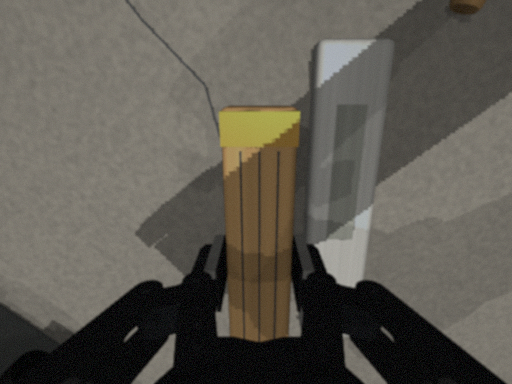

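Emit:
drive_tool(targets=[[0, 0, 2, 0, 0, 0], [0, 0, 4, 0, 0, 0], [0, 0, 5.5, 0, 0, 0], [0, 0, 6.5, 0, 0, 0], [0, 0, 6.9, 0, 0, 0]])

```text
time: 10.6
position: [484.6, -404.3, 79.0]
eef_rot: [-2.316, -2.119, -0.001]
force: [-10.6, 15.1, 38.5]
finger_gap: 0.408
```

Emit:
drive_tool(targets=[[0, 0, 0, 0, 0, 0], [0, 0, 0, 0, 0, 0], [0, 0, 0, 0, 0, 0]], hand=0.5)

```text
time: 10.9
position: [485.0, -405.6, 80.1]
eef_rot: [2.318, 2.119, 0.0]
force: [0.4, -0.7, 0.6]
finger_gap: 0.503
```

Emit:
drive_tool(targets=[[0, 0, -2, 0, 0, 0], [0, 0, -5, 0, 0, 0], [0, 0, -9, 0, 0, 0], [0, 0, -13, 0, 0, 0], [0, -4, -15, 0, 0, 0]])

```text
time: 11.4
position: [449.5, -401.8, 233.3]
eef_rot: [2.308, 2.122, 0.001]
force: [0.4, -0.1, 0.6]
finger_gap: 0.497
```

Emit:
drive_tool(targets=[[0, -4, -1, 0, 0, 0], [0, -5, -2, 0, 0, 0], [0, -5, -2, 0, 0, 0]])

```text
time: 11.7
position: [393.7, -398.3, 251.3]
eef_rot: [2.32, 2.115, 0.004]
force: [0.1, -0.4, 0.4]
finger_gap: 0.501
```

Run:
```python
from h import *
snap("wrist","w8")
print(state()['position'],state()['finger_gap'])
for k in ('rule','case'):
    for o in seg("w8",k): print(k,*o)
```

```text
[ 395.29699222 -397.52383023  250.45025819] 0.4962336931550366
rule [ 483.4 -404. ] [ 36.7 157.8] -5.3 [261. 241.]
rule [ 319.4 -250. ] [18.1 84.7] -21.0 [398.  90.]
case [ 508.4 -356.3] [ 22.7 191.8] -4.9 [297. 259.]
case [ 439.  -331.6] [ 29.  106.2] -5.3 [327. 204.]
```

View pics/w8.png

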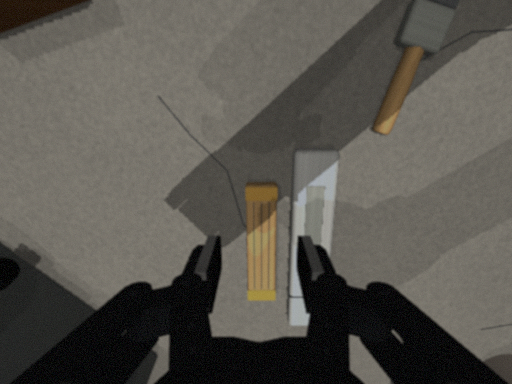

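Run:
```python
from h import *
print(pix2w("side",[(268,101),(330,78)],0).round())
c=np.array([490.2,-342]);a=np.radians(-5.1);n=np.array([-np.sin(a),np.cos(a)]);u=np.array([np.cos(a),np.sin(a)])
for d in (95,84): print((c-d*n-3*u).round(1)); go(np.r_[c-d*n-3*u,82],84.9)
```

```text
[[ 670. -622.    0.]
 [ 430. -838.    0.]]
[ 478.8 -436.4]
shift [-3.12  8.61 16.87] rot [ 0.2 -0.  -0.1]
[ 479.7 -425.4]
shift [-2.02  8.61 16.87] rot [ 0.2 -0.  -0.1]
```

Emit:
drive_tool(targets=[[-2, 4, 3, 0, 0, 0], [-4.2, 8.6, 7, 0, 0, 0], [-4.2, 8.6, 11, 0, 0, 0], [-4.2, 8.6, 15, 0, 0, 0], [-4.2, 8.6, 16.8, 0, 0, 0]], hand=0)

```text
time: 12.25
position: [476.5, -444.9, 75.5]
eef_rot: [-2.312, -2.116, 0.003]
force: [-0.2, 0.5, -0.1]
finger_gap: 0.001
```

Emit:
drive_tool(targets=[[0, 0, 0, 0, 0, 0], [0.5, 0, 0, 0, 0, 0], [1, 0, 0, 0, 0, 0]])

```text
time: 12.55
position: [478.7, -437.5, 84.0]
eef_rot: [2.317, 2.117, 0.001]
force: [-0.5, -0.6, 0.2]
finger_gap: 0.003
```

Run:
```python
from h import *
go([479.7,-425.4,82],84.9);print(state()['position'],state()['finger_gap'])
```

```text
shift [ 1.22 -0.01  0.2 ] rot [ 0.2  0.1 -0.1]
[ 478.69648697 -437.53605987   83.9901975 ] 0.003286080128763152
```

Emit:
drive_tool(targets=[[0.3, 0, 0, 0, 0, 0], [0.6, 0, 0, 0, 0, 0], [0.9, 0, 0, 0, 0, 0], [1.1, 0, 0, 0, 0, 0], [1.1, 0, 0, 0, 0, 0]])

```text
time: 13.05
position: [479.2, -427.3, 83.2]
eef_rot: [2.317, 2.116, -0.0]
force: [0.6, -4.5, 5.7]
finger_gap: -0.002
```

Emit:
drive_tool(targets=[[-1, 0, 0, 0, 0, 0], [-1.5, 0, -2, 0, 0, 0], [-1.5, 0, -6, 0, 0, 0], [-1.5, -3, -11, 0, 0, 0], [-1.5, -7, -15, 0, 0, 0]])

```text
time: 13.55
position: [418.2, -435.4, 222.5]
eef_rot: [2.316, 2.122, -0.001]
force: [0.4, -0.6, 1.8]
finger_gap: -0.003
```

Emit:
drive_tool(targets=[[4, 0, -2, 0, 0, 0], [8, 0, -4, 0, 0, 0], [11, 0, -4, 0, 0, 0], [11, 0, -4, 0, 0, 0]])

```text
time: 13.95
position: [429.0, -321.7, 261.0]
eef_rot: [-2.312, -2.125, -0.005]
force: [0.6, 0.6, -0.2]
finger_gap: -0.0
```

Run:
```python
from h import *
snap("wrist","w9")
print(state()['position'],state()['finger_gap'])
for k in ('rule','case','level'):
    for o in seg("w9",k): print(k,*o)
```

```text
[ 428.36002218 -323.69372261  261.00603588] 0.002951541792859418
rule [ 485.1 -398.1] [ 37.1 160.1] -5.8 [199. 217.]
rule [ 319.6 -248.8] [17.4 84.8] -20.9 [321.  62.]
level [592.9 -14.1] [ 50.5 195.7] -6.2 [497. 278.]
```

View pics/w9.png

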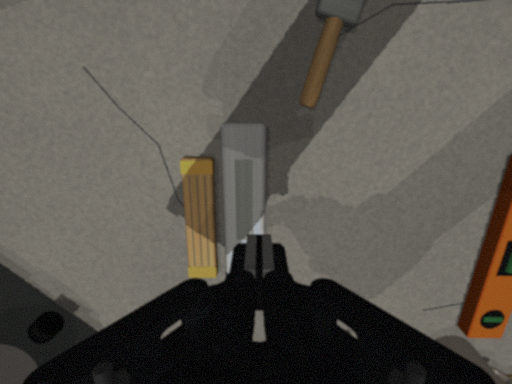

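Run:
```python
from h import *
print(sw(0,-175),sw(0,-75))
go(np.r_[sw(0,-175)-[40,70],300],97)
```

```text
[549.49125412 119.13169876] [531.26770157 217.45718951]
shift [37.85  4.9  -3.81] rot [  0.1  -0.1 -11.9]
```

Emit:
drive_tool(targets=[[5, 0.6, -1, 0, 0, -2], [10, 1.2, -2, 0, 0, -4], [15, 1.8, -3, 0, 0, -6], [20, 2.4, -3.8, 0, 0, -8], [25, 3, -3.8, 0, 0, -10]], hand=0.55)

```text
time: 14.5
position: [479.1, -84.3, 299.9]
eef_rot: [2.125, 2.312, 0.003]
force: [1.6, 0.1, -0.0]
finger_gap: 0.549
```

Emit:
drive_tool(targets=[[4, 1.5, 0, 0, 0, -2], [8, 3.5, 0, 0, 0, -2], [12, 4.2, 0, 0, 0, -2], [12.6, 4.2, 0, 0, 0, -2], [12.6, 4.2, 0, 0, 0, -2]])

```text
time: 15.0
position: [510.0, 44.5, 298.3]
eef_rot: [-2.083, -2.351, 0.003]
force: [0.1, -0.9, 0.3]
finger_gap: 0.545
```

Run:
```python
from h import *
snap("wrist","w10");P=wpose("w10")
print(state()['position'],state()['finger_gap'])
for o in seg("w10","level"): print(*o)
pts=[np.r_[sw(x,y),55] for y in (-175,-75) for x in (-80,80)]
print(w2pix("wrist",pts,P).round())
```

```text
[510.01993917  42.91922231 298.44016194] 0.5509471512776672
[542.5  -7.3] [ 46.5 211.7] -6.2 [217. 181.]
[[317. 146.]
 [316. 269.]
 [407. 140.]
 [394. 265.]]
```

View pics/w10.png

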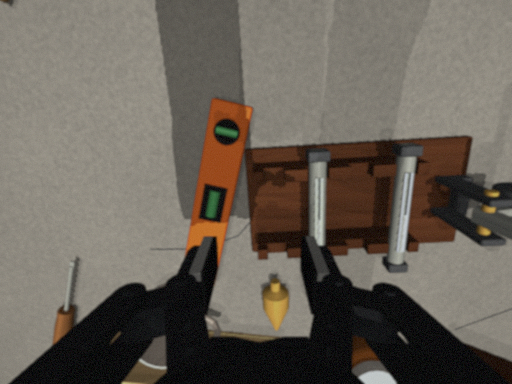

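Run:
```python
from h import *
go(np.r_[sw(8,-174),109],100.5)
```

```text
shift [ 7.27  5.63 18.93] rot [-0.1  0.1 -3.7]
```

Emit:
drive_tool(targets=[[3, 2.5, 3, 0, 0, -2], [6, 5, 5, 0, 0, -3.7], [7.3, 5.6, 8, 0, 0, -3.7], [7.3, 5.6, 10, 0, 0, -3.7], [7.3, 5.6, 10, 0, 0, -3.7]])

```text
time: 15.55
position: [555.8, 120.9, 196.1]
eef_rot: [-2.01, -2.413, 0.008]
force: [0.3, -1.1, 0.2]
finger_gap: 0.546
```

Run:
```python
from h import *
snap("wrist","w11");P=wpose("w11")
print(state()['position'],state()['finger_gap'])
go(np.r_[sw(8,-174),109],100.5)
pts=[np.r_[sw(8+x,y),55] for y in (-174,-73) for x in (-80,80)]
print(w2pix("wrist",pts,P).round())
```

```text
[556.58661842 120.8351045  198.10504892] 0.5499008699581822
shift [0.08 0.09 8.91] rot [-0.1  0.1 -0.1]
[[259. 104.]
 [260. 291.]
 [400. 104.]
 [372. 291.]]
```

View pics/w11.png

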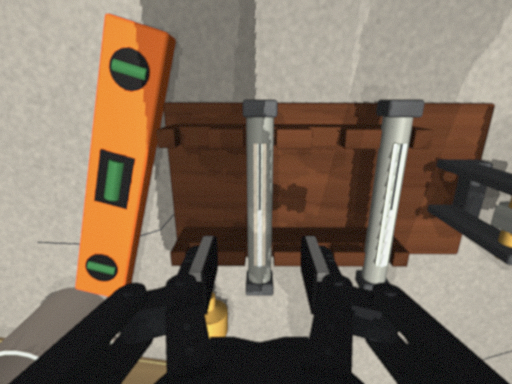

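Emit:
drive_tool(targets=[[0.1, 0, 3, 0, 0, 0], [0.1, 0, 6, 0, 0, 0], [0.1, 0, 8, 0, 0, 0], [0.1, 0, 8.8, 0, 0, 0], [0.1, 0, 8.8, 0, 0, 0]])

```text
time: 16.1
position: [557.0, 123.3, 111.4]
eef_rot: [2.009, 2.415, -0.0]
force: [0.5, -0.4, 0.5]
finger_gap: 0.548
```

Emit:
drive_tool(targets=[[0, 0, 0, 0, 0, 0], [0, 0, 0, 0, 0, 0], [0, 0, 0, 0, 0, 0], [0, 0, 0, 0, 0, 0]], hand=0, force=50)

```text
time: 16.5
position: [557.7, 123.6, 112.5]
eef_rot: [2.008, 2.414, 0.003]
force: [-0.7, -4.0, 5.7]
finger_gap: 0.217
```

Emit:
drive_tool(targets=[[0, 0, -1, 0, 0, 0], [0, 0, -3, 0, 0, 0], [0, 0, -6, 0, 0, 0], [0, 0, -9, 0, 0, 0], [0, 0, -11, 0, 0, 0]])

```text
time: 17.0
position: [557.2, 124.5, 224.0]
eef_rot: [2.007, 2.416, 0.004]
force: [-0.1, 0.2, -1.5]
finger_gap: 0.213
```

Run:
```python
from h import *
snap("wrist","w12")
print(state()['position'],state()['finger_gap'])
for o in seg("w12","level"): print(*o)
```

```text
[558.32188487 124.70464    226.68420055] 0.2113448480656734
[565.4  -7.9] [ 48.4 256.4] -6.1 [127. 147.]
```

View pics/w12.png

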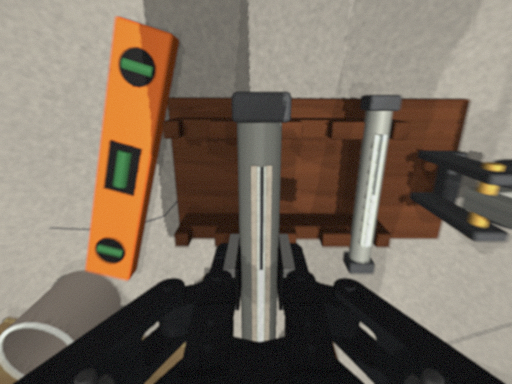

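Run:
```python
from h import *
go([531.8,-225.6,80],84)
```

```text
shift [-33.98  -9.11  14.55] rot [ 0.3 -0.2 16.5]
```

Emit:
drive_tool(targets=[[-4, -1, 0, 0, 0, 2], [-9, -2.4, 0, 0, 0, 4.5], [-14, -3.8, 0, 0, 0, 7], [-19, -5.1, 0, 0, 0, 9.5], [-24, -6.5, 0, 0, 0, 12]])

```text
time: 17.55
position: [536.9, -117.6, 221.5]
eef_rot: [2.25, 2.192, 0.002]
force: [0.6, -0.0, -2.4]
finger_gap: 0.215
```

Run:
```python
from h import *
go([531.8,-225.6,80],84);print(state()['finger_gap'])
```

```text
shift [-10.82  -0.24  14.14] rot [ 0.1 -0.1  4.5]
0.21450146806459214
```

Emit:
drive_tool(targets=[[-4, 0, 2, 0, 0, 2], [-8, -0.1, 4, 0, 0, 4.5], [-10.5, -0.2, 7, 0, 0, 4.5], [-10.8, -0.2, 10, 0, 0, 4.5], [-10.8, -0.2, 10, 0, 0, 4.5]])

```text
time: 18.05
position: [530.3, -224.0, 117.8]
eef_rot: [-2.332, -2.098, 0.006]
force: [-0.4, 0.6, -1.5]
finger_gap: 0.215
```

Run:
```python
from h import *
snap("wrist","w13")
go([531.8,-225.6,80],84);print(state()['finger_gap'],state()['position'])
for k in ('level','case'):
  for o in seg("w13",k): print(k,*o)
```

```text
shift [-0.19  0.05  3.99] rot [-0.2 -0.   0. ]
0.21455519473352566 [ 531.61062175 -223.64752903  119.87716379]
case [ 497.3 -343.3] [ 47.9 220.1] -4.9 [ 57. 160.]
```

View pics/w13.png

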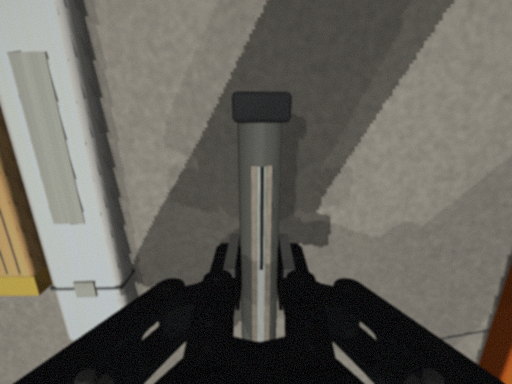

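Emit:
drive_tool(targets=[[-0.2, 0, 1.5, 0, 0, 0], [-0.2, 0, 3, 0, 0, 0], [-0.2, 0, 3.8, 0, 0, 0], [-0.2, 0, 4.2, 0, 0, 0], [-0.2, 0, 4.2, 0, 0, 0]])

```text
time: 18.6
position: [532.2, -225.7, 78.3]
eef_rot: [-2.333, -2.103, 0.001]
force: [-0.4, -0.3, -1.6]
finger_gap: 0.216
```

Emit:
drive_tool(targets=[[0, 0, 0.2, 0, 0, 0], [0, 0, 0.3, 0, 0, 0]])

```text
time: 18.8
position: [532.7, -226.1, 76.1]
eef_rot: [2.333, 2.103, 0.001]
force: [0.8, 0.7, -1.1]
finger_gap: 0.213
```

Emit:
drive_tool(targets=[[0, 0, 0.1, 0, 0, 0], [0, 0, 0.2, 0, 0, 0], [0, 0, 0.2, 0, 0, 0]])

```text
time: 19.1
position: [532.4, -226.0, 73.7]
eef_rot: [-2.334, -2.103, 0.0]
force: [-0.3, -0.2, -2.0]
finger_gap: 0.215
```

Emit:
drive_tool(targets=[[0, 0, 0.1, 0, 0, 0], [0, 0, 0.2, 0, 0, 0], [0, 0, 0.2, 0, 0, 0]])

```text
time: 19.4
position: [532.5, -226.2, 73.0]
eef_rot: [-2.334, -2.103, -0.002]
force: [-5.8, 3.2, 16.1]
finger_gap: 0.213
```

Emit:
drive_tool(targets=[[0, 0, -0.1, 0, 0, 0], [0, 0, -0.1, 0, 0, 0], [0, 0, -0.1, 0, 0, 0], [0, 0, -0.1, 0, 0, 0]], hand=0.5)

```text
time: 19.8
position: [532.4, -225.9, 72.6]
eef_rot: [-2.333, -2.103, 0.0]
force: [1.0, 0.2, 0.1]
finger_gap: 0.497
```

Emit:
drive_tool(targets=[[0, 0, -1.5, 0, 0, 0], [0, 0, -4, 0, 0, 0], [0, 0, -8, 0, 0, 0], [0, 0, -12, 0, 0, 0], [0, -2, -14, 0, 0, 0]])

```text
time: 20.3
position: [514.8, -224.6, 217.1]
eef_rot: [2.329, 2.101, 0.003]
force: [1.1, -0.1, 1.2]
finger_gap: 0.495
```

Emit:
drive_tool(targets=[[4, -0.4, -2, 0, 0, -1], [8, -0.4, -3, 0, 0, -2], [8, -0.4, -3, 0, 0, -2], [8, -0.4, -3, 0, 0, -2]])

```text
time: 20.7
position: [517.1, -143.1, 243.9]
eef_rot: [2.294, 2.146, 0.002]
force: [0.1, -0.5, -0.7]
finger_gap: 0.501
```

Run:
```python
from h import *
snap("wrist","w14")
print(state()['finger_gap'],state()['position'])
for k in ('level','case'):
  for o in seg("w14",k): print(k,*o)
```

```text
0.5021076438195707 [ 516.74418476 -144.24248621  243.45908125]
level [550.1  -9.6] [ 49.2 225.8] -6.2 [384. 185.]
case [ 490.1 -342.5] [ 46.3 234.6] -5.2 [ 66. 150.]
```

View pics/w14.png

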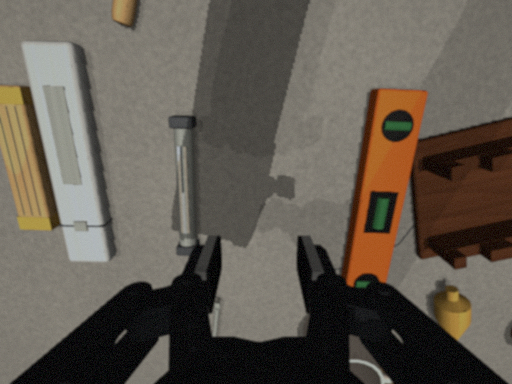

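Run:
```python
from h import *
P=wpose("w14");print(pix2w("wrist",[(182,117),(187,252)],20,P).round())
go(np.r_[sw(8,-73),200],100.5)
```

```text
[[ 449. -216.   20.]
 [ 603. -234.   20.]]
shift [36.58 -0.31  4.35] rot [  0.    0.  -14.4]
```

Emit:
drive_tool(targets=[[5, 0, 0, 0, 0, -2], [10, 0, 0, 0, 0, -4], [15, 0, 0, 0, 0, -6], [20, -0.1, 0, 0, 0, -8], [25, -0.2, 0, 0, 0, -10]])

```text
time: 21.25
position: [532.2, 105.7, 242.9]
eef_rot: [2.103, 2.334, -0.001]
force: [1.5, -0.0, -0.3]
finger_gap: 0.498
```

Emit:
drive_tool(targets=[[4, 0, 1, 0, 0, -2], [8, 0, 2, 0, 0, -4.4], [11, 0, 4, 0, 0, -4.4], [11.4, 0, 4.4, 0, 0, -4.4], [11.4, 0, 4.4, 0, 0, -4.4]])

```text
time: 21.75
position: [519.9, 218.1, 197.7]
eef_rot: [2.01, 2.414, -0.004]
force: [0.8, -0.7, -0.8]
finger_gap: 0.499
```

Run:
```python
from h import *
snap("wrist","w15");P=wpose("w15")
print(state()['position'],state()['finger_gap'])
go(np.r_[sw(8,-73),115],100.5)
pts=[np.r_[sw(8+x,y),55] for y in (-73,) for x in (-80,80)]
print(w2pix("wrist",pts,P).round())
```

```text
[520.53918335 217.11701617 198.53333166] 0.5013160001190309
shift [0.06 1.87 8.35] rot [-0.   0.1 -0.2]
[[258. 129.]
 [258. 305.]]
```

View pics/w15.png

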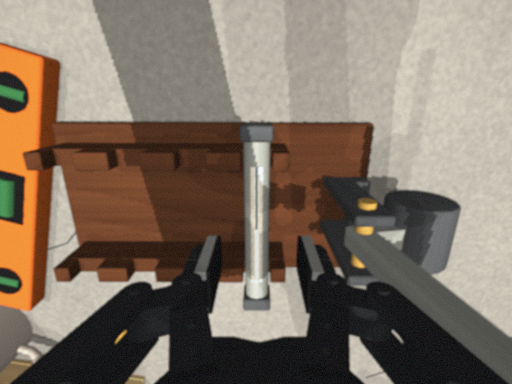

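Emit:
drive_tool(targets=[[0, 1, 2, 0, 0, 0], [0, 1.9, 4.5, 0, 0, 0], [0, 1.9, 7, 0, 0, 0], [0, 1.9, 8.3, 0, 0, 0], [0, 1.9, 8.3, 0, 0, 0]])

```text
time: 22.3
position: [538.5, 220.4, 114.8]
eef_rot: [-2.013, -2.412, 0.004]
force: [0.7, 0.6, 0.4]
finger_gap: 0.5
```

Emit:
drive_tool(targets=[[0, 0, 0, 0, 0, 0], [0, 0, 0, 0, 0, 0], [0, 0, 0, 0, 0, 0], [0, 0, 0, 0, 0, 0]], hand=0, force=60)

```text
time: 22.7
position: [539.6, 222.0, 117.4]
eef_rot: [2.01, 2.413, 0.003]
force: [-1.8, -3.6, 7.4]
finger_gap: 0.207
```

Emit:
drive_tool(targets=[[0, 0, -1, 0, 0, 0], [0, 0, -3, 0, 0, 0], [0, 0, -6, 0, 0, 0], [-1, 0, -9, 0, 0, 0], [-4, 0, -11, 0, 0, 0]])

```text
time: 23.2
position: [545.8, 186.3, 228.7]
eef_rot: [-2.003, -2.42, -0.005]
force: [2.0, 0.2, -2.4]
finger_gap: 0.21
```

Emit:
drive_tool(targets=[[-5, 0, 0, 0, 0, 2], [-10, 0, 0, 0, 0, 4], [-15, 0, 0, 0, 0, 6], [-18, 0, 0, 0, 0, 8], [-18, 0, 0, 0, 0, 8]])

```text
time: 23.7
position: [578.8, 0.3, 227.1]
eef_rot: [2.181, 2.258, 0.0]
force: [0.0, 0.3, -2.3]
finger_gap: 0.211
```

Run:
```python
from h import *
snap("wrist","w16")
print(state()['finger_gap'],state()['position'])
for k in ('level','case'):
  for o in seg("w16",k): print(k,*o)
go([542.4,-126.2,80],84)
```

```text
0.21056677189747705 [578.71970303   3.54464516 226.77574914]
level [583.2 -24.4] [ 18.9 131.7] -6.1 [231. 183.]
level [466.1   1.8] [46.2 56.3] -6.0 [264.  58.]
case [718.2 234.1] [136.3 231.3] 18.0 [467. 277.]
case [672.8   5.8] [ 17.8 226.4] 1.7 [261. 249.]
case [449.3  91.1] [66.7 68. ] -88.1 [366.  39.]
case [ 636.2 -158.7] [229.1 455.9] -14.5 [ 72. 171.]
shift [-12.82  -4.14  14.67] rot [ 0.1 -0.   8.2]
```

View pics/w16.png

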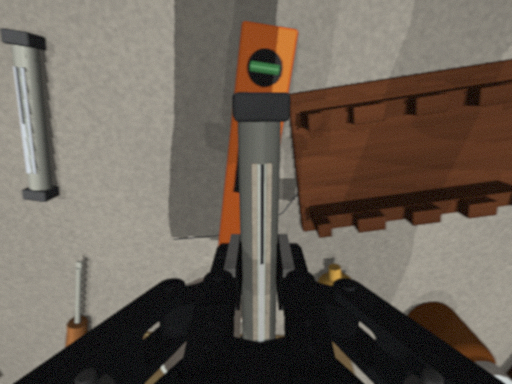

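Emit:
drive_tool(targets=[[-4, -1.3, 0, 0, 0, 2], [-8, -2.6, 1, 0, 0, 5], [-12, -4, 4, 0, 0, 8.2], [-12.8, -4.1, 8, 0, 0, 8.2], [-12.8, -4.1, 11, 0, 0, 8.2]])

```text
time: 24.25
position: [542.4, -124.1, 114.7]
eef_rot: [-2.331, -2.106, -0.001]
force: [-0.4, 2.1, -1.8]
finger_gap: 0.208
```

Run:
```python
from h import *
snap("wrist","w17")
go([542.4,-126.2,77],84);print(state()['finger_gap'],state()['position'])
for k in ('level','case'):
  for o in seg("w17",k): print(k,*o)
```

```text
shift [-0.39  0.25  3.34] rot [-0.3 -0.   0.3]
0.21169796182406314 [ 540.54556476 -122.07435678  110.37951418]
level [538.3  -9.9] [ 50.3 200.1] -6.1 [450. 170.]
case [ 522.2 -241.2] [ 49.4 128.2] -7.4 [ 76. 211.]
case [468.4 -52.9] [24.9 26.1] -17.9 [371. 100.]
case [ 480.6 -180. ] [43.2 97.9] 3.0 [141. 124.]
case [434.9 -43.2] [19.4 36.6] -28.6 [394.  32.]
```

View pics/w17.png

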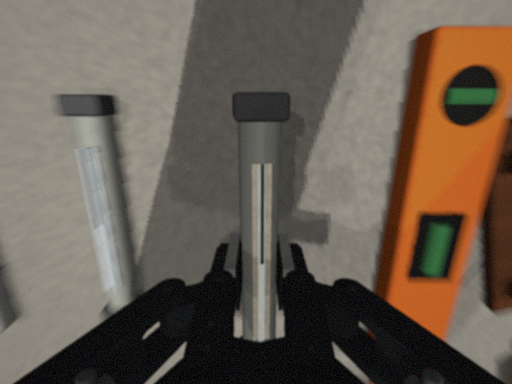

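Emit:
drive_tool(targets=[[-0.3, 0.2, 1.2, 0, 0, 0], [-0.3, 0.2, 2.3, 0, 0, 0], [-0.3, 0.2, 2.9, 0, 0, 0], [-0.3, 0.2, 3.1, 0, 0, 0], [-0.3, 0.2, 3.1, 0, 0, 0]])

```text
time: 24.8
position: [545.2, -126.6, 85.2]
eef_rot: [2.329, 2.108, 0.001]
force: [-0.5, 0.4, -1.4]
finger_gap: 0.205
```

Run:
```python
from h import *
print(state()['position'],state()['force'],state()['finger_gap'])
```

```text
[ 545.15028946 -126.55589591   85.15423386] [-0.54394242  0.37498688 -1.35622207] 0.20538413686440438
```

Emit:
drive_tool(targets=[[0, 0, 0.4, 0, 0, 0], [0, 0, 0.7, 0, 0, 0], [0, 0, 0.8, 0, 0, 0], [0, 0, 0.8, 0, 0, 0]])

```text
time: 25.2
position: [544.8, -126.8, 76.7]
eef_rot: [-2.33, -2.107, 0.0]
force: [0.6, 1.0, -1.6]
finger_gap: 0.208
```

Emit:
drive_tool(targets=[[0, 0, 0.1, 0, 0, 0], [0, 0, 0.2, 0, 0, 0], [0, 0, 0.2, 0, 0, 0]])

```text
time: 25.5
position: [545.0, -126.9, 75.5]
eef_rot: [-2.33, -2.107, -0.001]
force: [-3.1, 1.4, 8.5]
finger_gap: 0.208
```

Contact with the shelf; release and rise.

Emit:
drive_tool(targets=[[0, 0, 0, 0, 0, 0], [0, 0, 0, 0, 0, 0], [0, 0, 0, 0, 0, 0], [0, 0, 0, 0, 0, 0]], hand=0.5)

```text
time: 25.9
position: [544.8, -126.8, 74.7]
eef_rot: [2.33, 2.107, -0.0]
force: [0.2, 0.5, -0.2]
finger_gap: 0.5
```

Emit:
drive_tool(targets=[[0, 0, -1.5, 0, 0, 0], [0, 0, -4, 0, 0, 0], [0, 0, -8, 0, 0, 0], [0, 0, -13, 0, 0, 0], [-1, -3, -17, 0, 0, 0]])

```text
time: 26.4
position: [517.0, -132.9, 247.7]
eef_rot: [2.325, 2.107, 0.002]
force: [1.3, 1.2, 2.3]
finger_gap: 0.5
```

Emit:
drive_tool(targets=[[-2, -1, -5, 0, 0, 0], [-4, -3, -9, 0, 0, 0], [-4, -3, -9, 0, 0, 0], [-4, -3, -9, 0, 0, 0]])

```text
time: 26.8
position: [480.6, -171.3, 335.7]
eef_rot: [2.331, 2.105, 0.006]
force: [1.0, -0.2, -0.8]
finger_gap: 0.493
```

Run:
```python
from h import *
snap("wrist","w18");snap("scene","s18");snap("side","d18")
print(state()['finger_gap'],state()['position'])
for k in ('level','case','rule'):
  for o in seg("w18",k): print(k,*o)
```

```text
0.5008658838476966 [ 480.64105794 -169.4703848   332.91981008]
level [562.7 -10.1] [ 48.6 252.4] -6.1 [375. 194.]
case [ 847.7 -404.1] [ 45.  122.2] -41.7 [150. 368.]
case [ 489.7 -342.2] [ 45.  233.5] -5.0 [138. 169.]
rule [720.2  99. ] [40.9 93.2] 8.4 [436. 283.]
rule [ 484.7 -395.9] [ 38.5 157. ] -5.6 [103. 172.]
rule [ 320.8 -244.5] [17.4 84.4] -20.7 [186.  36.]
```

View pics/w18.png

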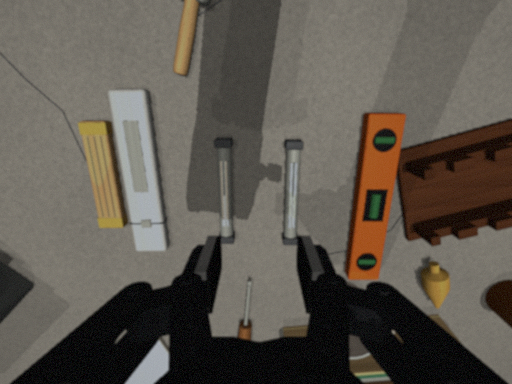

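View pics/d18.png

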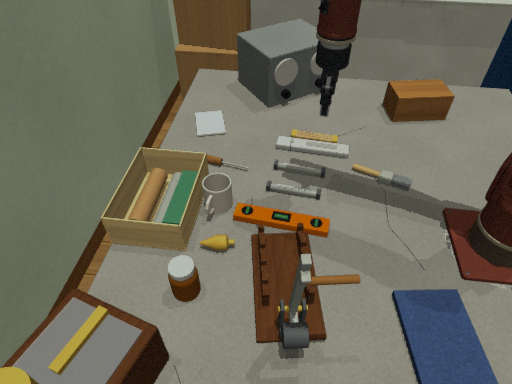

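Run:
```python
from h import *
for th in (1.7,1.75,1.8):
    pts=[np.r_[handle(th,dx)[:2],handle(th)[2]-54] for dx in (-85,-8)]
    print(th,w2pix("side",pts).round(),w2pix("scene",pts).round(),handle(th,-62))
h=handle(1.75,-62)
go(h+[0,0,100],100.5)
```

```text
1.7 [[360. 272.]
 [312. 274.]] [[381.  92.]
 [393. 105.]] [447.95967806 326.72799662 339.27691812]
1.75 [[361. 278.]
 [312. 280.]] [[384.  93.]
 [397. 106.]] [446.19194569 336.26582696 336.6527279 ]
1.8 [[362. 284.]
 [313. 287.]] [[388.  93.]
 [400. 106.]] [444.45032361 345.66277884 333.54700619]
shift [ 49.98  -8.46 -10.37] rot [ -0.1  -0.  -16.2]
```

View pics/s18.png

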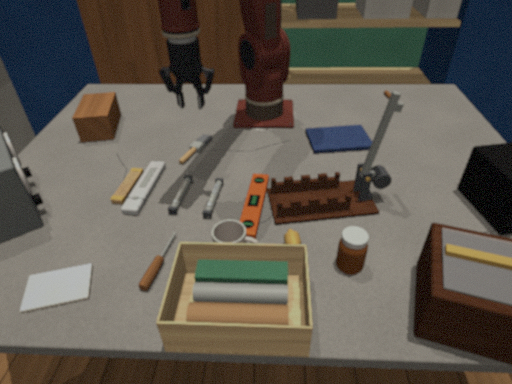

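Emit:
drive_tool(targets=[[3, -0.5, -4, 0, 0, -2], [7, -1, -8, 0, 0, -4], [12, -2, -10.4, 0, 0, -6], [17, -2.8, -10.4, 0, 0, -8], [22, -3.7, -10.4, 0, 0, -10]], hand=0.7)

```text
time: 27.45
position: [466.7, 41.5, 437.6]
eef_rot: [2.135, 2.304, -0.001]
force: [1.6, 0.1, -0.6]
finger_gap: 0.698
```

Emit:
drive_tool(targets=[[5, 0, 0, 0, 0, -2], [10, 0, 0, 0, 0, -4], [15, 0, 0, 0, 0, -6.2], [20, 0, 0, 0, 0, -6.2], [24, 0, 0, 0, 0, -6.2]])

```text
time: 27.95
position: [447.8, 282.3, 435.4]
eef_rot: [-2.006, -2.417, 0.006]
force: [-0.1, -0.0, 0.5]
finger_gap: 0.7
```

Run:
```python
from h import *
h=handle(1.75,-62)
go(h+[0,0,60],100.5);print(state()['position'])
```

```text
shift [5.34 0.85 3.87] rot [-0.2  0.1  0.1]
[447.84227433 282.30343745 435.43977561]
```

Emit:
drive_tool(targets=[[3, 0.5, 0, 0, 0, 0], [5.3, 0.9, 0, 0, 0, 0], [5.3, 0.9, 0, 0, 0, 0], [5.3, 0.9, 0, 0, 0, 0]])

```text
time: 28.35
position: [448.2, 332.7, 435.8]
eef_rot: [2.008, 2.415, -0.006]
force: [0.1, -0.5, -0.2]
finger_gap: 0.701
```

Run:
```python
from h import *
h=handle(1.75,-62)
snap("wrist","w19");P=wpose("w19");print(w2pix("wrist",[np.r_[handle(1.75,dx)[:2],h[2]-54] for dx in (-85,-62,-8)],P).round())
go(h,100.5);print(state()['position'])
```

```text
[[264. 173.]
 [264. 199.]
 [263. 255.]]
shift [ 0.51 -0.13  9.97] rot [-0.1  0.1 -0.1]
[448.51634248 331.75449048 436.39147808]
```

View pics/w19.png

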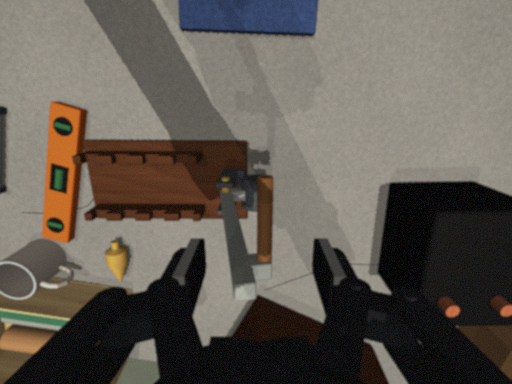

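Emit:
drive_tool(targets=[[0.5, -0.1, 3, 0, 0, 0], [0.5, -0.1, 6, 0, 0, 0], [0.5, -0.1, 8.5, 0, 0, 0], [0.5, -0.1, 9.9, 0, 0, 0], [0.5, -0.1, 9.9, 0, 0, 0]])

```text
time: 28.9
position: [446.2, 335.6, 337.1]
eef_rot: [-2.011, -2.413, 0.005]
force: [0.0, 0.6, -0.0]
finger_gap: 0.699
```

Emit:
drive_tool(targets=[[0, 0, 0, 0, 0, 0], [0, 0, 0, 0, 0, 0], [0, 0, 0, 0, 0, 0], [0, 0, 0, 0, 0, 0], [0, 0, 0, 0, 0, 0]], hand=0, force=25)

```text
time: 29.4
position: [446.7, 337.4, 339.8]
eef_rot: [-2.009, -2.415, -0.003]
force: [-0.3, 2.0, 5.7]
finger_gap: 0.156
```

Run:
```python
from h import *
st=state();print(st['position'],st['finger_gap'],st['force'],handle(1.75))
f=lambda t:np.array([-201*np.cos(t+.11),-201*np.sin(t+.11)])/10
t=1.75
ts=np.arange(1.75,-.01,-.1)
for i in range(0,len(ts),5):
    for tt in list(ts[i+1:i+6]): print(round(tt,2),(f(tt)-f(ts[i])).round(2))
    print()
print((f(0)-f(.05)).round(2))
```

```text
[446.712992   337.38475182 339.8267623 ] 0.15551743491781134 [-0.30967809  2.01700224  5.68468438] [446.19194569 336.26582696 336.6527279 ]
1.65 [-1.95 -0.48]
1.55 [-3.94 -0.75]
1.45 [-5.95 -0.83]
1.35 [-7.95 -0.71]
1.25 [-9.94 -0.39]

1.15 [-1.94  0.52]
1.05 [-3.82  1.23]
0.95 [-5.62  2.12]
0.85 [-7.32  3.19]
0.75 [-8.91  4.42]

0.65 [-1.46  1.39]
0.55 [-2.76  2.91]
0.45 [-3.92  4.56]
0.35 [-4.9   6.31]
0.25 [-5.7   8.15]

0.15 [-0.61  1.91]
0.05 [-1.03  3.88]

[-0.14  1.  ]
```

Emit:
drive_tool(targets=[[-1.95, 0, -0.48, 0, 0, 0], [-3.94, 0, -0.75, 0, 0, 0], [-5.95, 0, -0.83, 0, 0, 0], [-7.95, 0, -0.71, 0, 0, 0], [-9.94, 0, -0.39, 0, 0, 0]])

```text
time: 29.9
position: [464.8, 237.4, 342.8]
eef_rot: [-2.011, -2.414, -0.001]
force: [3.4, 2.6, -0.5]
finger_gap: 0.151
```

Emit:
drive_tool(targets=[[-1.94, 0, 0.52, 0, 0, 0], [-3.82, 0, 1.23, 0, 0, 0], [-5.62, 0, 2.12, 0, 0, 0], [-7.32, 0, 3.19, 0, 0, 0], [-8.91, 0, 4.42, 0, 0, 0]])

```text
time: 30.4
position: [480.7, 149.3, 298.0]
eef_rot: [-2.011, -2.413, -0.0]
force: [2.4, 3.4, -1.8]
finger_gap: 0.158
```

Emit:
drive_tool(targets=[[-1.46, 0, 1.39, 0, 0, 0], [-2.76, 0, 2.91, 0, 0, 0], [-3.92, 0, 4.56, 0, 0, 0], [-4.9, 0, 6.31, 0, 0, 0], [-5.7, 0, 8.15, 0, 0, 0]])

```text
time: 30.9
position: [490.7, 94.1, 216.1]
eef_rot: [-2.011, -2.413, -0.0]
force: [1.7, 5.9, -2.1]
finger_gap: 0.153
```

Emit:
drive_tool(targets=[[-0.36, 0, 1, 0, 0, 0], [-0.61, 0, 1.91, 0, 0, 0], [-0.85, 0, 2.9, 0, 0, 0], [-1.03, 0, 3.7, 0, 0, 0], [-1.03, 0, 3.7, 0, 0, 0]])

```text
time: 31.4
position: [492.4, 85.0, 179.0]
eef_rot: [-2.01, -2.414, 0.002]
force: [0.2, 3.0, -1.1]
finger_gap: 0.147
```

Run:
```python
from h import *
st=state();print(st['position'],st['finger_gap'],st['force'],handle(0));go(handle(0),100.5)
```

```text
[492.44367128  84.97500402 178.95510916] 0.14698090891721582 [ 0.20573954  3.0270475  -1.10656872] [493.04618936  83.46295054 166.06543847]
shift [-0.16  0.03  1.29] rot [-0.1  0.  -0.1]
```

Emit:
drive_tool(targets=[[-0.05, 0, 0.3, 0, 0, 0], [-0.1, 0, 0.6, 0, 0, 0], [-0.1, 0, 0.8, 0, 0, 0], [-0.1, 0, 0.8, 0, 0, 0]])

```text
time: 31.8
position: [492.7, 84.2, 172.9]
eef_rot: [-2.009, -2.414, 0.001]
force: [-8.8, 0.6, 14.5]
finger_gap: 0.146
```

Emit:
drive_tool(targets=[[0, 0, 0, 0, 0, 0], [0, 0, 0, 0, 0, 0], [0, 0, 0, 0, 0, 0], [0, 0, 0, 0, 0, 0]], hand=0.65)

```text
time: 32.2
position: [493.1, 84.1, 171.9]
eef_rot: [2.01, 2.414, -0.0]
force: [0.1, -1.0, 0.4]
finger_gap: 0.649
```

Emit:
drive_tool(targets=[[0, 0, -2, 0, 0, 0], [0, 0, -5, 0, 0, 0], [0, 0, -10, 0, 0, 0], [0, -2, -15, 0, 0, 0], [0, -5, -19, 0, 0, 0]])

```text
time: 32.7
position: [446.3, 75.4, 361.1]
eef_rot: [2.01, 2.413, 0.001]
force: [1.4, 0.5, 0.3]
finger_gap: 0.646
```

Emit:
drive_tool(targets=[[-3, -3, -3, 0, 0, 2], [-6, -5, -4, 0, 0, 6], [-8, -5, -4, 0, 0, 8], [-8, -5, -4, 0, 0, 8]])

```text
time: 33.1
position: [411.7, -14.9, 399.2]
eef_rot: [2.179, 2.263, 0.003]
force: [-0.4, -0.4, 0.0]
finger_gap: 0.649
```

Run:
```python
from h import *
snap("wrist","w20");snap("scene","s20");snap("side","d20");st=state();print(st['position'],st['time'])
pts=[np.r_[sw(-85,-200),112],np.r_[sw(-8,-200),112],np.r_[sw(0,-245),112]]
print(w2pix("side",pts).round(),w2pix("scene",pts).round())
for k in ('level','case','rule'):
  for o in seg("w20",k): print(k,*o)
```

```text
[411.54710495 -11.35061406 398.16922051] 33.25
[[320. 223.]
 [288. 225.]
 [283. 211.]] [[286. 156.]
 [291. 172.]
 [275. 175.]]
level [562.4  -8.1] [ 47.4 255.2] -6.0 [259. 230.]
case [ 813.5 -459.4] [ 51.4 122.3] -46.3 [ 35. 341.]
case [ 490.1 -341.7] [ 46.7 235.8] -5.0 [ 61. 184.]
rule [ 484.3 -393.9] [ 44.8 158.7] -4.3 [ 32. 182.]
rule [ 321.3 -242.8] [18.7 81.3] -20.7 [109.  84.]
```

View pics/w20.png

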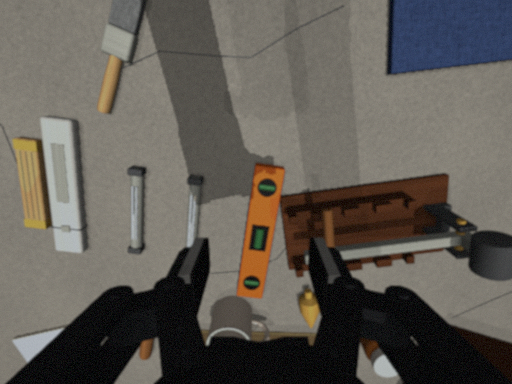

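View pics/d20.png

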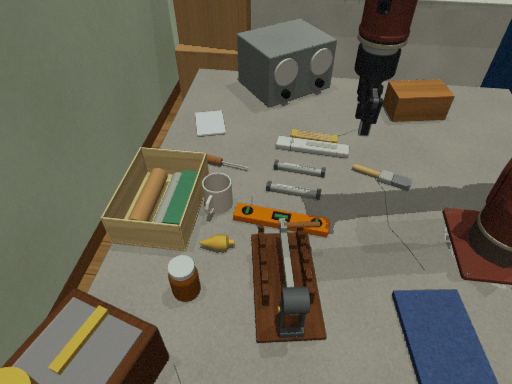

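View pics/s20.png

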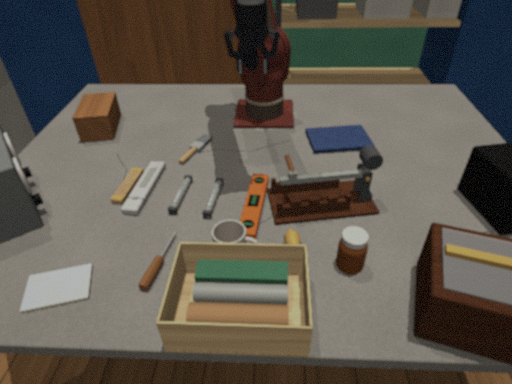

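```bash
python3 -c "
from workcell import env
print(env.close_job())"
```

```text
the job is handed in; nothing more can be done
None
```

The job is done and handed in at about 33 s. The hand-in gave no verdict.

- **Guard:** I lifted the arm past its balance point and let go, and it rested open by itself. After the thermometers were laid out I swung it down until it met its stop, at about 14 N, and released it. In the last side and scene pictures it lies where it was at the start.
- **Rule:** It lies along the far side of the ruler case with a gap of about 10 mm. I set it down about 20 mm away and then nudged it closer.
- **Thermometers:** Only two were in the stand. Both lie flat between the level and the case, about 100 mm apart and parallel with the level to within about 1°. From the last measurements they are well clear of the level, the case and each other, and the one whose ends I measured stays inside the level's ends. The first may have dropped a few millimetres on release, because the fingertips seemed to reach the shelf before it did.
- **Disturbance:** The level was knocked about 25 to 30 mm aside during the run. I measured it again and placed the thermometers to its new position.
- **Last checks:** The plumb bob, mug and jar look unmoved, and nothing is touching the robot. No check failed. The highest force reported after a move was about 42 N at the wrist, when the rule was pressed onto the shelf in the fingers. That is far below the 120 N wrist limit.

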